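# Rock the angle gauge on the specimen stud to its marker and hold

## Task

Lift the angle gauge up and off the tongue of its stand and set the middle of its foot level and gently on the rounded ridge of the specimen in the vice, with the foot lying across the ridge. Then rock the gauge on the ridge until its swinging pointer settles on the brass marker tab, and finish while still holding it there, lightly pressed on the ridge, so that the blade can be set to that angle. Leave everything else on the bench undisturbed.

Things in the scene. Friction and masses are not known exactly. Their poses are not given: they have to be found in the camera images.
- gauge: Angle gauge, 166 mm high, 0.35 kg. Origin: centre of the foot's flat underside; x along the foot, y normal to the dial, z up to the handle. Foot 120 (x) x 24 (y) x 10 mm; above it a white dial plate 100 x 5 mm, z = 10 to 90, alike on both faces. Starts hanging level on the stand's tongue, its underside 54 mm above the bench, y parallel to the stand's x, its x about to the robot's left.
- handle (a point): Grip point on the gauge's handle, at gauge (0, 0, 150 mm). The handle is a solid aluminium block on top of the gauge, 52 (x) x 14 (y) x 50 mm, z = 116 to 166 mm; pinch it across the 14 mm, with the fingertips above gauge z = 128 mm while it hangs. Gauge axes.
- window (a point): Middle of the window's upper edge, at gauge (0, 0, 116 mm). The window below the handle, 32 mm wide (x), z = 90 to 116 mm, passes through the gauge along y; the stand's tongue passes through it and the upper edge rests on the tongue.
- stand: Gauge stand, fixed to the bench. Origin: centre of the underside of its base (100 x 120 x 14 mm). A post (x = 0 to 14 mm, 24 mm wide) rises to z = 170 mm; from its top a flat tongue runs along the stand's own -x.
- tongue (a point): Middle of the tongue's upper face, at stand (-28, 0, 170 mm). The tongue is level, 20 mm wide (y), 6 mm thick, 56 mm long along the stand's -x, and ends in a lip 5 mm thick rising 8 mm above its upper face. So raise the gauge about 14 mm (11 to 17) and then draw it along the stand's -x by at least 60 mm.
- stud: Small vice, fixed to the bench, with a wooden specimen on a sprung bed between its jaws. Origin: centre of the underside of its base (90 x 90 x 16 mm). The specimen's uneven top has a rounded ridge (radius 12 mm, 44 mm long) along the stud's own x, its top 72 mm above the bench when not pressed; lower bumps beside it stay clear of the foot at tilts up to 0.5 rad.
- specimen (a joint): How far the specimen is pressed down on its spring, m; 0 = free, stop at 0.016. It begins to yield at about 2 N and takes 0.5 N more per mm. 4 to 8 mm is a good light press.
- crown (a point): Middle of the top line of the ridge, 72 mm above the bench when not pressed, sinking with the specimen: the gauge's foot rests and rocks on it. Axes as stud.
- pointer (a joint): Angle of the freely swinging pointer on the gauge, rad. Pivot at gauge (0, 0, 84 mm), axis the gauge's own -y; 0 = straight along the gauge's -z (gauge level), positive = the tip has swung to the gauge's +x side, which happens when the gauge's +x end is lowered. At rest it hangs plumb, so it reads the tilt; lightly damped, it stops swinging in about 2 s.
- marker (a joint): Angle of the brass marker tab on the dial, same pivot, zero and sign as the pointer; 0.18 to 0.40 rad, always on the gauge's +x side, stiff: it stays where it is set. The pointer must come to this value.
- pointer_tip (a point): Tip of the pointer (black needle, 66 mm from its pivot; one on each dial face), in the mid-plane of the dial.
- mark (a point): Middle of the marker tab (8 mm wide brass tab near the bottom edge of the dial, on both faces), 66 mm from the pivot, in the mid-plane of the dial.
- dish: shallow glass dish, 100 mm across, 14 mm high; bystander. Origin: centre of the underside.
- beaker: glass beaker, 70 mm across, 90 mm high; bystander. Origin: centre of the underside.
- tuberack: white tube rack block, 60 x 110 x 45 mm high; bystander. Origin: centre of the underside.
- spatula: small spatula lying flat, 160 mm long; bystander. Origin: centre of the underside.
- slidebox: flat grey slide box, 80 x 100 x 30 mm high; bystander. Origin: centre of the underside.
- tub: small jar with a white cap, 60 mm across, 70 mm high; bystander. Origin: centre of the underside.
- orange: Orange on a cork ring, fixed, 74 mm across, 79 mm high; bystander. Origin: centre of the underside.
There are look-alikes about, which are no part of the job. Of the things that look like the gauge, the smaller one is meant.

How it is judged:
On the way, in this order (a step that is already met when the one before it is completed fails the run):
1. the gauge is lifted off its stand and carried clear (contact force between the fingers and gauge above 1 N and contact force between gauge and stand below 0.05 N and horizontal distance between gauge and stand above 0.085 m and contact force between gauge and stud below 0.05 N), for 0.1 s.
2. held in the gripper, the foot stands level (within 0.1 rad) across the ridge, touching it (contact force between the fingers and gauge above 1 N and contact force between gauge and stud between 0.5 and 20 N and x of crown in the frame of gauge between -0.035 and 0.035 m and y of crown in the frame of gauge between -0.022 and 0.022 m and z of crown in the frame of gauge between -0.008 and 0.004 m and angle between the y axis of gauge and the x axis of stud, either way round below 0.3 rad and angle between gauge's own y axis and vertical between 1.4 and 1.74 rad and contact force between gauge and stand below 0.05 N and height (world z) of gauge above 0.05 m and angle between gauge's own z axis and vertical below 0.1 rad), for 0.2 s.
3. rocked on the ridge until the pointer rests on the marker tab (contact force between the fingers and gauge above 1 N and contact force between gauge and stud between 0.5 and 20 N and x of crown in the frame of gauge between -0.035 and 0.035 m and y of crown in the frame of gauge between -0.022 and 0.022 m and z of crown in the frame of gauge between -0.008 and 0.004 m and angle between the y axis of gauge and the x axis of stud, either way round below 0.3 rad and angle between gauge's own y axis and vertical between 1.4 and 1.74 rad and contact force between gauge and stand below 0.05 N and height (world z) of gauge above 0.05 m and distance between pointer_tip and mark below 0.004 m and velocity of joint pointer between -0.4 and 0.4 rad/s), for 0.4 s.
At the end, for the whole second after the job is handed in: Fingers hold the gauge (over 1 N); its foot presses on the ridge with 0.5 to 20 N, within 35 mm of the foot's middle and 22 mm of the ridge's, across it within 0.3 rad, leaning sideways under 0.17 rad; the pointer tip rests within 4 mm of the tab's middle (all of step 3 and angular speed of gauge below 0.3 rad/s); the arm keeps its last pose, push and grip.
It fails at once if the gauge is pressed on the stud with more than 40 N (contact force between gauge and stud above 40 N).
It fails at once if the gauge is dropped towards the bench top (height (world z) of gauge below 0.02 m).
It fails at once if a bystander is displaced by more than 30 mm (distance of any of dish, beaker, tuberack, spatula, slidebox, tub from where it was at the start of the episode above 0.03 m).
It also fails if it takes over 58 s, if anything falls off the work surface, if the arm or the gripper's body presses on something with over 40 N, if the wrist force passes 120 N, or if a joint passes its speed limit or range.

## Robot

A 6-joint arm with a two-finger parallel gripper is mounted at the origin on the work surface. World frame = base frame: x ahead of the robot, y to its left, z up, the work surface at z = 0. Lengths are in m, angles in rad, forces in N, time in s.
With the tool pointing down it reaches from about 0.3 to 0.875 m from the base axis. Payload 6.4 kg.
Tool frame: the origin (TCP) lies midway between the tips of the shut fingers; the grasp point (between the pads) lies 19 mm behind it; z points along the fingers, y is the line along which they close (so a half turn about z gives the same grasp; the last joint's range is limited). The gripper opens to 85 mm and grips with 20 to 120 N. Pads are 22 mm wide; open, the fingers measure 114 mm over their backs; the gripper's body (76 mm by 85 mm) begins 54 mm behind the grasp point. The pads swing forward as they close: fully open they stand 13 mm farther back than shut.
Start: joints at [-1.529, 0.181, 1.607, -0, 1.354, -0.206], TCP at [0.141, -0.557, 0.197] pointing down, gripper open.
Joint ranges: [-2.99, 2.99], [-0.89, 2.07], [0.3, 2.58], [-1.14, 4.28], [0, 2.63], [-3.12, 3.12]. Speed limits (rad/s): [2.57, 2.57, 3.01, 3.14, 3.14, 3.14].

## Interface

Orientations are given as a unit quaternion [x, y, z, w].
In Python, from cell import monitor, capture, camera_info, job, cut_out gives the robot as it stands.
- The arm moves only by the shell command python3 -m crank 'ROWS' [OPENING]. ROWS is JSON, a list that holds one entry, the list of rows, each a list of 6 numbers: the shift along the world's x, y, z in m, then the turn, a rotation vector about the world's x, y, z in degrees. In form: [[[tx, ty, tz, rx, ry, rz], ...]]. A call has 1 to 20 rows; each row is the pose to reach, as a shift and turn from the pose commanded when the call began; what a row does not reach only later rows make up. A row lasts 1/10 s, in which the tool goes at most 50 mm and 8.59 degrees, less where a joint would pass 70% of its speed; a pose out of reach is approached as far as the arm can. A call with a gripper value outside its range is refused whole. OPENING is the gripper command: -1 is fully open, 1 is shut, values between are in proportion, set as the call begins (- or left out, the last holds). The fingers move at their own pace and stop on an object; the grip force is fixed at half the most. Time passes only in rows, so rows that repeat a pose let the fingers close. It gives the time, the measured TCP pose, the force, the opening and the grip force at its end, in the units of the state.
- monitor.state(): the state, without advancing time (a new reading comes with each control period).
- capture(name): name is "scene" or "top" or "wrist"; returns the picture (400x640x3 uint8, blue, green, red); there is no depth.
- camera_info(name): a dict with "K" (3x3 intrinsics, pixels), "pose" (4x4, takes a point from camera to world coordinates). Camera axes: x right, y up, looking along -z (the intrinsics and any distortion apply to the point x, -y, -z); pixel columns grow to the right and rows downward; lengths in m; the calibration is good to about 2 mm. A picture is of the moment at which its call begins: read the wrist's pose just before it. camera_info takes no time and is no camera call; for the wrist camera it gives the pose at the moment of the call.
- job.finish_job(): hands the job in; it is judged then, once.
Trained networks look in the newest picture that a camera, given by its name, has taken for a name from the list of things; names that differ only in an ending like _2 or _b are one class to them, and where a whole thing is asked for, a point or a joint stands for the part that bears it (a point fixed in the world has none). Each returns a list of dicts, best first, with "score" (0 to 1); they miss things now and then, are a little off and sometimes report something else, mostly with a low value. They report only what shows in the picture. A call takes as long as a camera call. They do not tell look-alikes from the thing itself.
- cut_out(name, camera): "mask" (400x640 bool, what is visible of it) and "box" ([left, top, right, bottom] in pixels, round what is visible of it).
The state is a dict: "clock": time; "joint_pos": joint angles; "qd": joint speeds; "effort": joint torques, N m; "position": TCP position; "tool_rot": TCP orientation; "wrist_force": force on the tool from outside, world axes, zero at the start; "wrist_torque": the same for the moment, N m; "width": opening from 0.0 (shut) to 1.0 (fully open); "gripper_force": force on a finger pad.
Only numpy, scipy, OpenCV 4.12 (cv2) and the standard library are available. Lean on these libraries where they do the work, as an engineer would, in place of code of your own. Each camera call takes 0.05 s, during which the arm holds its last target. There are 200 camera calls.

## Working session

There is one attempt and no reset: what is moved stays moved. The work goes in short steps, Python scripts to look and compute and a shell command to move; the robot and the scene stay as the last step left them, time stands still between calls to the robot, and variables do not carry over. Pictures are saved under pics/ and viewed, at most 10 in all, crops included, and the job is handed in when it is done.

```bash
mkdir -p pics; python3 - <<'E'
from cell import monitor,capture,camera_info,cut_out
import cv2,numpy as np
for c in("scene","top"):
    im=capture(c);cv2.imwrite(f"pics/{c}0.png",im)
    i=camera_info(c);print(c,np.round(i["K"],1).tolist(),np.round(i["pose"],4).tolist(),[k for k in i])
    for n in("gauge","handle","stand","stud","pointer","marker"):
        for d in cut_out(n,c)[:3]:
            m=d["mask"];ys,xs=np.nonzero(m);print(n,round(d["score"],2),np.round(d["box"]).tolist(),len(xs),round(xs.mean()),round(ys.mean()))
print(monitor.state())
E
```

```text
scene [[411.7, 0.0, 319.3], [0.0, 411.7, 198.4], [0.0, 0.0, 1.0]] [[-0.0906, -0.7226, 0.6853, 1.3162], [0.9959, -0.0629, 0.0654, 0.0722], [-0.0042, 0.6884, 0.7253, 1.0242], [0.0, 0.0, 0.0, 1.0]] ['K', 'pose']
gauge 0.67 [204.0, 119.0, 252.0, 181.0] 1829 226 150
gauge 0.61 [234.0, 203.0, 280.0, 246.0] 978 253 227
handle 0.88 [209.0, 115.0, 252.0, 179.0] 1790 226 150
handle 0.57 [232.0, 203.0, 274.0, 244.0] 973 252 226
stand 0.96 [238.0, 219.0, 282.0, 277.0] 1467 256 255
stand 0.7 [155.0, 225.0, 194.0, 253.0] 928 175 238
stand 0.65 [255.0, 161.0, 275.0, 190.0] 534 266 178
stud 0.91 [389.0, 230.0, 429.0, 266.0] 974 406 250
top [[458.0, 0.0, 321.8], [0.0, 458.0, 202.4], [0.0, 0.0, 1.0]] [[-0.0468, 0.9782, -0.2026, 0.2108], [-0.9989, -0.0466, 0.006, 0.0042], [-0.0036, 0.2026, 0.9793, 1.5941], [0.0, 0.0, 0.0, 1.0]] ['K', 'pose']
gauge 0.85 [407.0, 268.0, 458.0, 299.0] 636 433 283
gauge 0.72 [356.0, 166.0, 392.0, 188.0] 397 375 176
handle 0.75 [407.0, 268.0, 456.0, 296.0] 613 433 282
handle 0.59 [355.0, 165.0, 392.0, 186.0] 454 375 176
stand 0.58 [351.0, 161.0, 394.0, 192.0] 622 368 176
stu
[... 176 characters left out ...]
s': array([-1.52927407e+00,  1.80764935e-01,  1.60697827e+00,  4.16351792e-06,
        1.35379707e+00, -2.06315538e-01]), 'qd': array([ 5.87111138e-04, -1.05218584e-04,  4.65481030e-04, -6.24939020e-05,
        2.30892705e-04, -1.37771694e-03]), 'effort': array([-2.60052857e-04, -4.44717550e+01, -3.51620078e+01, -1.66860268e-04,
        6.39636837e-04, -3.40346162e-06]), 'position': array([ 0.14106336, -0.55745983,  0.19671871]), 'tool_rot': array([ 9.92331928e-01,  1.23601550e-01, -1.29216993e-07,  2.62653395e-05]), 'wrist_force': array([ 0.29709048, -0.84749682, -0.06319836]), 'wrist_torque': array([ 0.03644839,  0.00477691, -0.06217208]), 'gripper_force': 0.0, 'width': 0.9953074981838272}
```

```bash
python3 - <<'E'
import cv2,numpy as np
a=cv2.imread("pics/scene0.png")[90:300,140:450];b=cv2.imread("pics/top0.png")[130:320,200:490]
a=cv2.resize(a,None,fx=2.4,fy=2.4,interpolation=2);cv2.imwrite("pics/s1.png",a)
cv2.imwrite("pics/t1.png",cv2.resize(b,None,fx=2.7,fy=2.7,interpolation=2))
E
```

```text
(no output)
```

View pics/s1.png

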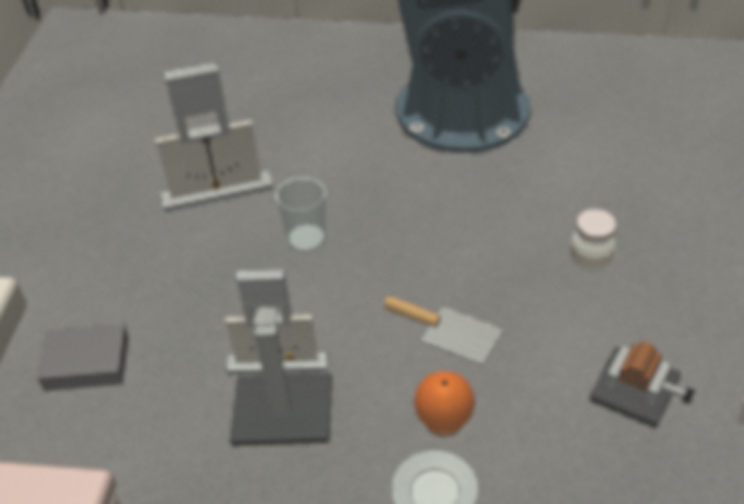

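View pics/t1.png

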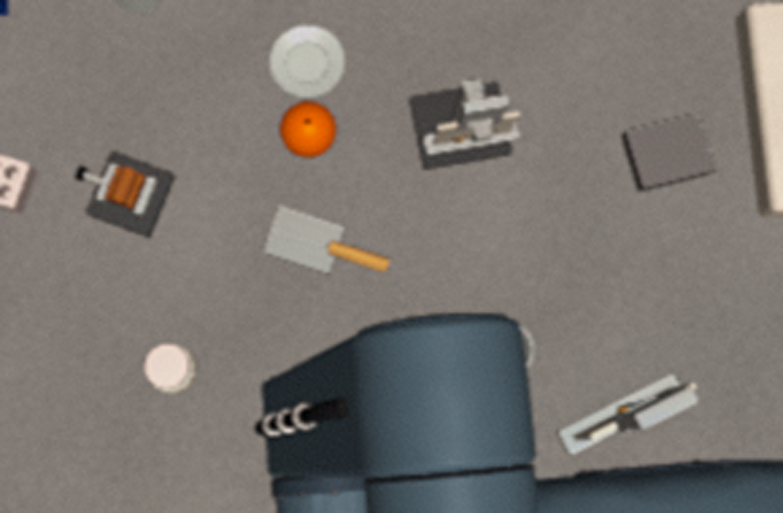

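Scene: our (smaller) gauge hangs on the stand with the post on its far side, full-image px (253,226); the tongue points to the robot. The look-alike gauge stands nearby at (226,150). In the top view the vice is at about (247,201), with its ridge running nearly along world x.

```bash
cat > h.py <<'E'
import numpy as np,cv2
from cell import monitor,capture,camera_info,cut_out
def ray(u,v,i):
    K,P=np.array(i["K"]),np.array(i["pose"]);d=np.array([(u-K[0,2])/K[0,0],-(v-K[1,2])/K[1,1],-1.]);return P[:3,3],P[:3,:3]@d
def onz(u,v,i,z):
    o,d=ray(u,v,i);return o+d*(z-o[2])/d[2]
def proj(p,i):
    K,P=np.array(i["K"]),np.array(i["pose"]);q=(np.atleast_2d(p)-P[:3,3])@P[:3,:3];return np.c_[K[0,0]*q[:,0]/-q[:,2]+K[0,2],K[1,1]*-q[:,1]/-q[:,2]+K[1,2]]
E
python3 - <<'E'
from h import *
T=camera_info("top");S=camera_info("scene")
t=lambda x,y:(200+(x+.5)/2.7-.5,130+(y+.5)/2.7-.5); s=lambda x,y:(140+(x+.5)/2.4-.5,90+(y+.5)/2.4-.5)
r=lambda p:np.round(p,3).tolist()
print("handle top top-cam",[r(onz(*t(*p),T,.22)) for p in((467,104),(507,97),(487,100))])
print("handle top scene",[r(onz(*s(*p),S,.22)) for p in((236,272),(284,272))])
print("foot front edge",[r(onz(*t(*p),T,.064)) for p in((426,150),(520,133))])
print("stand base",[r(onz(*t(*p),T,.014)) for p in((410,97),(500,82),(512,155),(424,168))])
print("stud base",[r(onz(*t(*p),T,.016)) for p in((115,152),(174,174),(150,236),(86,213))])
print("crown",[r(onz(*t(*p),T,.072)) for p in((125,187),(133,168),(118,206))], r(onz(*s(643,357),S,.072)))
for n,p,z in(("biggauge",(680,385),.2),("spat",(325,240),0),("orange",(308,128),.07),("tub",(168,366),.07),("dish",(307,62),.01),("slide",(670,150),.03)):print(n,r(onz(*t(*p),T,z)))
print("beaker",r(onz(*s(306,237),S,0)))
print(np.round(camera_info("wrist")["pose"],3).tolist(),np.round(camera_info("wrist")["K"]).tolist())
E
```

```text
handle top top-cam [[0.596, -0.167, 0.22], [0.602, -0.214, 0.22], [0.6, -0.19, 0.22]]
handle top scene [[0.592, -0.215, 0.22], [0.588, -0.161, 0.22]]
foot front edge [[0.582, -0.13, 0.064], [0.598, -0.251, 0.064]]
stand base [[0.667, -0.118, 0.014], [0.682, -0.239, 0.014], [0.582, -0.247, 0.014], [0.57, -0.131, 0.014]]
stud base [[0.61, 0.274, 0.016], [0.577, 0.197, 0.016], [0.496, 0.23, 0.016], [0.53, 0.312, 0.016]]
crown [[0.55, 0.252, 0.072], [0.574, 0.242, 0.072], [0.526, 0.261, 0.072]] [0.555, 0.258, 0.072]
biggauge [0.266, -0.384, 0.2]
spat [0.483, 0.003, 0.0]
orange [0.616, 0.018, 0.07]
tub [0.323, 0.203, 0.07]
dish [0.723, 0.016, 0.01]
slide [0.575, -0.45, 0.03]
beaker [0.317, -0.207, 0.0]
[[0.245, 0.934, 0.26, 0.207], [-0.969, 0.236, 0.065, -0.541], [-0.0, -0.268, 0.963, 0.374], [0.0, 0.0, 0.0, 1.0]] [[355.0, 0.0, 323.0], [0.0, 355.0, 199.0], [0.0, 0.0, 1.0]]
```

```bash
python3 -m crank '[[[0,0,0.05,0,0,0],[0,0,0.1,0,0,0],[0.04,0.01,0.133,0,0,6],[0.08,0.05,0.133,0,0,14],[0.12,0.09,0.133,0,0,22],[0.16,0.13,0.133,0,0,30],[0.2,0.16,0.133,0,0,38],[0.24,0.19,0.133,0,0,46],[0.28,0.22,0.133,0,0,54],[0.32,0.25,0.133,0,0,62],[0.36,0.28,0.133,0,0,70],[0.4,0.31,0.133,0,0,77],[0.43,0.34,0.133,0,0,83],[0.461,0.368,0.133,0,0,83],[0.461,0.368,0.133,0,0,83],[0.461,0.368,0.133,0,0,83],[0.461,0.368,0.133,0,0,83],[0.461,0.368,0.133,0,0,83]]]' -1
python3 - <<'E'
from h import *
W=camera_info("wrist");im=capture("wrist");np.save("w1.npy",W["pose"])
cv2.imwrite("pics/w1.png",im)
for n in("gauge","handle","stand"):
  for d in cut_out(n,"wrist")[:2]:print(n,d["score"],d["box"])
s=monitor.state();print(s["position"],s["tool_rot"],s["joint_pos"])
# predicted model overlay
a=np.radians(97.5);x=np.array([np.cos(a),np.sin(a),0]);y=np.array([-x[1],x[0],0]);o=np.array([.602,-.189,.054])
B=im.copy()
for hx,hy,z in((26,7,166),(60,12,10)):
  c=[o+x*sx*hx/1e3+y*sy*hy/1e3+[0,0,z/1e3] for sx,sy in((1,1),(1,-1),(-1,-1),(-1,1))]
  cv2.polylines(B,[np.round(proj(c,W)).astype(int)],True,(0,0,255),1)
cv2.imwrite("pics/w1o.png",B)
E
```

```text
clock: 2.5
position: [0.6012, -0.1908, 0.3299]
tool_rot: [0.662, 0.749, -0.0, 0.0]
wrist_force: [-1.0, -0.3, 0.9]
width: 1.0
gripper_force: 0.0
gauge 0.84 [305.9, 103.8, 327.5, 208.7]
gauge 0.6 [2.1, 176.1, 106.3, 315.7]
handle 0.97 [305.5, 107.8, 326.9, 211.1]
handle 0.71 [0.0, 177.4, 105.0, 317.1]
stand 0.95 [282.8, 102.9, 376.2, 190.9]
stand 0.25 [253.7, 279.2, 311.5, 345.9]
[ 0.60148028 -0.19047055  0.32997754] [6.61980859e-01 7.49520718e-01 4.15381857e-06 1.85508485e-04] [-4.94449882e-01  2.33023569e-01  1.28121358e+00 -7.62550008e-05
  1.62699228e+00 -6.18333432e-01]
```

View pics/w1o.png

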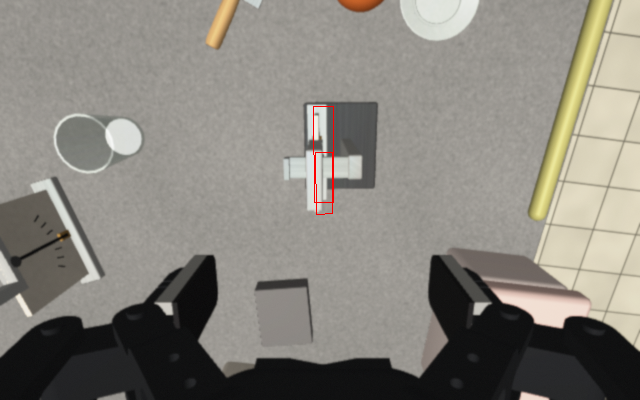

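```bash
python3 - <<'E'
import cv2
a=cv2.imread("pics/w1.png")[90:225,270:390]
cv2.imwrite("pics/w1z.png",cv2.resize(a,None,fx=4.4,fy=4.4,interpolation=2))
E
```

```text
(no output)
```

View pics/w1z.png

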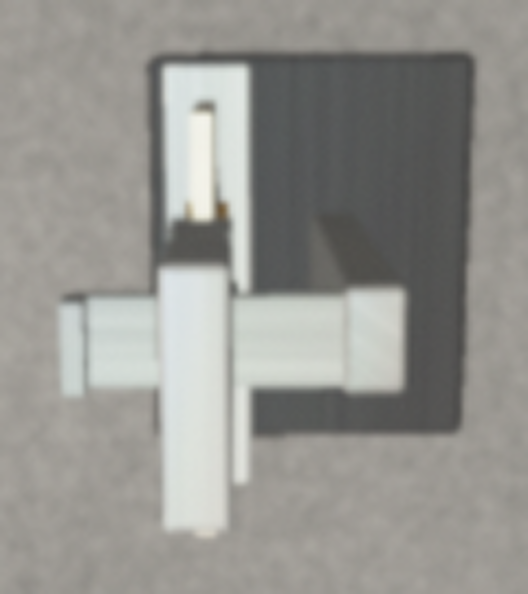

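The wrist view shows the handle's top face in full-image px (306.6..322, 150..210), the tongue running left to its lip at (284,169), and the post top at about (355,167).

```bash
python3 - <<'E'
from h import *
W={"K":camera_info("wrist")["K"],"pose":np.load("w1.npy")}
c=lambda x,y:(270+(x+.5)/4.4-.5,90+(y+.5)/4.4-.5)
f=lambda n,ps,z:print(n,[np.round(onz(*c(*p),W,z)[:2],4).tolist() for p in ps],np.round(np.mean([onz(*c(*p),W,z) for p in ps],0),4))
f("handle",((161,265),(230,265),(228,528),(163,528)),.22)
f("footend",((162,63),(250,63)),.064)
f("foot edge R",((250,63),(250,290),(250,483)),.064)
f("lip",((60,300),(62,396),(85,396),(85,300)),.178)
f("tongue",((90,297),(90,388),(340,388),(340,297)),.17)
f("post",((346,288),(346,390),(404,390),(404,288)),.17)
f("base",((155,55),(472,55),(460,430)),.014)
E
```

```text
handle [[0.5845, -0.1631], [0.597, -0.1615], [0.6028, -0.2116], [0.5905, -0.2131]] [ 0.5937 -0.1873  0.22  ]
footend [[0.574, -0.1297], [0.5979, -0.1268]] [ 0.5859 -0.1282  0.064 ]
foot edge R [[0.5979, -0.1268], [0.6057, -0.1886], [0.6129, -0.2451]] [ 0.6055 -0.1868  0.064 ]
lip [[0.5629, -0.1789], [0.5652, -0.1995], [0.5701, -0.1989], [0.5681, -0.1782]] [ 0.5666 -0.1888  0.178 ]
tongue [[0.5685, -0.1788], [0.5705, -0.1988], [0.625, -0.192], [0.6222, -0.1721]] [ 0.5966 -0.1854  0.17  ]
post [[0.6232, -0.17], [0.6264, -0.1923], [0.6391, -0.1907], [0.6357, -0.1684]] [ 0.6311 -0.1803  0.17  ]
base [[0.5695, -0.1284], [0.6651, -0.1165], [0.6805, -0.2328]] [ 0.6384 -0.1592  0.014 ]
```

```bash
python3 -m crank '[[[-0.008,0.002,-0.03,0,0,0],[-0.008,0.002,-0.07,0,0,0],[-0.008,0.002,-0.1,0,0,0],[-0.008,0.002,-0.125,0,0,0],[-0.008,0.002,-0.137,0,0,0],[-0.008,0.002,-0.142,0,0,0],[-0.008,0.002,-0.142,0,0,0],[-0.008,0.002,-0.142,0,0,0]]]' -1
python3 -m crank '[[[0,0,0,0,0,0],[0,0,0,0,0,0],[0,0,0,0,0,0],[0,0,0,0,0,0],[0,0,0,0,0,0],[0,0,0,0,0,0],[0,0,0,0,0,0],[0,0,0,0,0,0],[0,0,0,0,0,0],[0,0,0,0,0,0]]]' 1
```

```text
clock: 3.5
position: [0.5949, -0.188, 0.1894]
tool_rot: [0.661, 0.75, 0.0, 0.001]
wrist_force: [-0.2, -0.4, 1.5]
width: 1.001
gripper_force: 0.0
clock: 4.5
position: [0.594, -0.1875, 0.1877]
tool_rot: [0.661, 0.75, -0.0, -0.0]
wrist_force: [0.2, -1.0, -0.4]
width: 0.002
gripper_force: 0.0
```

```bash
python3 - <<'E'
from h import *
print(monitor.state()["width"],monitor.state()["gripper_force"])
a=capture("wrist")[60:400,120:520];b=capture("scene")[170:290,190:330]
b=cv2.resize(b,(396,340),interpolation=2)
cv2.imwrite("pics/g1.png",np.hstack([a,b]))
E
```

```text
0.001661851158322455 0.0
```

View pics/g1.png

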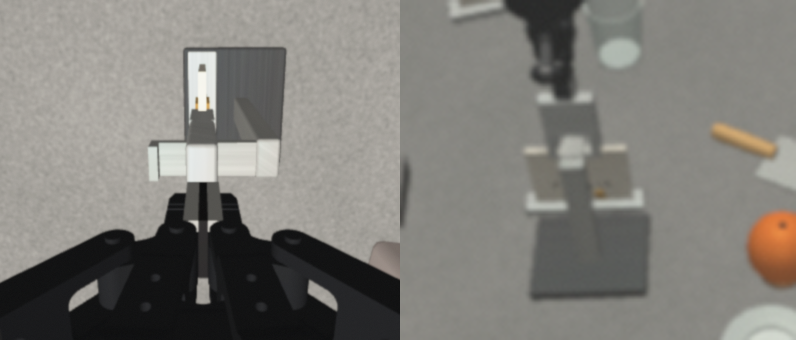

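```bash
python3 - <<'E'
from h import *
W=camera_info("wrist");S=camera_info("scene")
p=monitor.state()["position"];print(p,W["pose"])
for n,q in(("tcp",p),("grasp",p+[0,0,.019]),("h",np.array([.5937,-.1873,.22]))):print(n,proj(q,W),proj(q,S))
a=np.radians(97.1);x=np.array([np.cos(a),np.sin(a),0]);print("handle ends",proj([np.array([.5937,-.1873,.22])+x*k for k in(-.026,.026)],W))
E
```

```text
[ 0.59401838 -0.18744423  0.18766405] [[ 9.92134783e-01 -1.20669890e-01 -3.32768690e-02  5.85699570e-01]
 [ 1.25174006e-01  9.56005154e-01  2.65302871e-01 -1.20119465e-01]
 [-2.01209846e-04 -2.67381605e-01  9.63590700e-01  3.64521142e-01]
 [ 0.00000000e+00  0.00000000e+00  0.00000000e+00  1.00000000e+00]]
tcp [[322.36603907 233.27257801]] [[249.472914   212.21439253]]
grasp [[322.33003564 247.53460596]] [[248.57265301 207.51375245]]
h [[321.6273386  259.14740908]] [[248.00565507 204.05959348]]
handle ends [[321.58053689 310.77581657]
 [321.67846701 202.74607032]]
```

```bash
python3 - <<'E'
from h import *
a=capture("wrist")[190:370,250:400];b=capture("scene")[180:230,220:275]
a=cv2.resize(a,(450,540),interpolation=2);b=cv2.resize(b,(345,314),interpolation=2)
b=np.vstack([b,np.zeros((226,345,3),np.uint8)])
cv2.imwrite("pics/g2.png",np.hstack([a,b]))
E
```

```text
(no output)
```

View pics/g2.png

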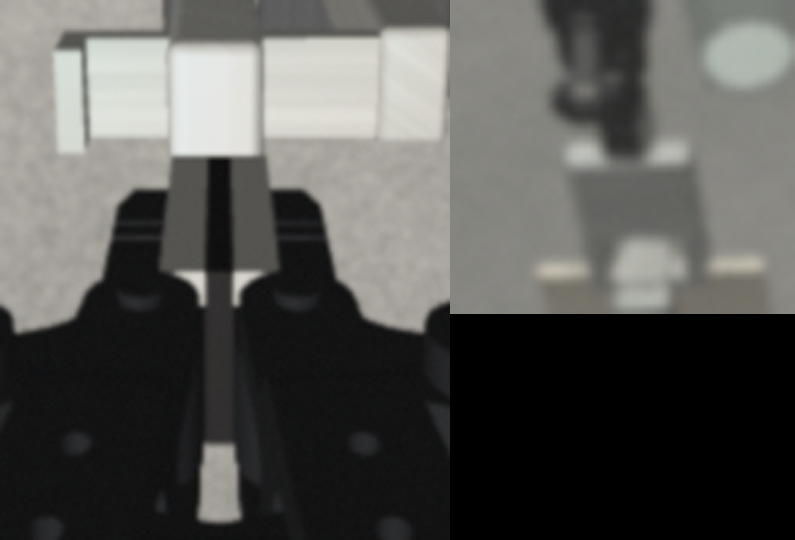

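The zoom shows the pads shut just above the handle top (px rows 242 to 280, with the handle's white top visible beneath them). The real fingertips are therefore about 35 to 40 mm shorter than the reported TCP. I'll open, go 30 mm lower and close again.

```bash
python3 -m crank '[[[0,0,0,0,0,0],[0,0,0,0,0,0],[0,0,0,0,0,0],[0,0,0,0,0,0],[0,0,0,0,0,0],[0,0,0,0,0,0],[0,0,-0.01,0,0,0],[0,0,-0.02,0,0,0],[0,0,-0.03,0,0,0],[0,0,-0.03,0,0,0],[0,0,-0.03,0,0,0]]]' -1
python3 -m crank '[[[0,0,0,0,0,0],[0,0,0,0,0,0],[0,0,0,0,0,0],[0,0,0,0,0,0],[0,0,0,0,0,0],[0,0,0,0,0,0],[0,0,0,0,0,0],[0,0,0,0,0,0]]]' 1
```

```text
clock: 5.8
position: [0.5937, -0.1872, 0.1569]
tool_rot: [0.661, 0.75, -0.0, -0.001]
wrist_force: [0.4, 0.3, 1.0]
width: 0.998
gripper_force: 0.0
clock: 6.6
position: [0.5942, -0.1876, 0.1581]
tool_rot: [0.661, 0.75, -0.0, 0.0]
wrist_force: [-1.1, -0.8, 3.4]
width: 0.155
gripper_force: 59.3
```

```bash
python3 -m crank '[[[0,0,0.005,0,0,0],[0,0,0.01,0,0,0],[0,0,0.0145,0,0,0],[0,0,0.0145,0,0,0],[0,0,0.0145,0,0,0]]]'
python3 - <<'E'
from h import *
print(monitor.state()["position"],monitor.state()["wrist_force"])
E
```

```text
clock: 7.1
position: [0.594, -0.1874, 0.1722]
tool_rot: [0.661, 0.75, 0.0, -0.0]
wrist_force: [-1.0, 0.2, -3.6]
width: 0.152
gripper_force: 58.6
[ 0.59404157 -0.1874122   0.17215553] [-0.9851636   0.21895128 -3.61265557]
```

```bash
python3 -m crank '[[[-0.01,-0.0012,0,0,0,0],[-0.025,-0.0031,0,0,0,0],[-0.04,-0.005,0,0,0,0],[-0.055,-0.0069,0,0,0,0],[-0.07,-0.0087,0,0,0,0],[-0.085,-0.0106,0,0,0,0],[-0.09,-0.0112,0,0,0,0],[-0.09,-0.0112,0.03,0,0,0],[-0.09,-0.0112,0.07,0,0,0],[-0.09,-0.0112,0.11,0,0,0],[-0.09,-0.0112,0.11,0,0,0]]]'
```

```text
clock: 8.2
position: [0.507, -0.2005, 0.2892]
tool_rot: [0.661, 0.75, 0.001, 0.006]
wrist_force: [1.4, -0.7, -2.6]
width: 0.154
gripper_force: 59.3
```

```bash
python3 -m crank '[[[0,0,0.04,0,0,0],[0,0,0.09,0,0,0],[0.02,0.03,0.13,0,0,0],[0.05,0.06,0.15,0,-5,0],[0.08,0.09,0.16,0,-10,0],[0.11,0.13,0.17,0,-15,0],[0.14,0.17,0.17,0,-20,0],[0.17,0.21,0.17,0,-25,0],[0.19,0.24,0.17,0,-25,0],[0.2,0.25,0.17,0,-25,0],[0.2,0.25,0.17,0,-25,0],[0.2,0.25,0.17,0,-25,0],[0.2,0.25,0.17,0,-25,0],[0.2,0.25,0.17,0,-25,0]]]'
python3 - <<'E'
from h import *
im=capture("scene");S=camera_info("scene");cv2.imwrite("pics/m1.png",im)
s=monitor.state();print(s["position"],s["tool_rot"],s["wrist_force"])
for n in("gauge","marker","pointer","stud"):
  for d in cut_out(n,"scene")[:2]:
    ys,xs=np.nonzero(d["mask"]);print(n,d["score"],np.round(d["box"]).tolist(),xs.mean(),ys.mean())
u,v=proj(s["position"]+[.03,0,-.08],S)[0];print(u,v)
x0,y0=int(u)-75,int(v)-70;print(x0,y0)
cv2.imwrite("pics/m1z.png",cv2.resize(im[y0:y0+145,x0:x0+150],None,fx=4,fy=4,interpolation=2))
E
```

```text
clock: 9.6
position: [0.7038, 0.05, 0.4523]
tool_rot: [0.646, 0.732, 0.143, 0.162]
wrist_force: [0.0, 0.0, -3.6]
width: 0.155
gripper_force: 59.7
[0.70384989 0.05010006 0.45233339] [0.64622356 0.73180399 0.14296973 0.16253515] [-0.13739123 -0.68090441 -3.47435805]
gauge 0.57 [304.0, 146.0, 367.0, 224.0] 335.9735507246377 192.3605072463768
gauge 0.56 [203.0, 117.0, 255.0, 178.0] 225.96372767857142 150.26395089285714
marker 0.66 [446.0, 244.0, 489.0, 279.0] 470.2565130260521 260.3316633266533
stud 0.95 [387.0, 232.0, 430.0, 265.0] 405.97222222222223 249.98777777777778
335.0443849070418 210.85161385146765
260 140
```

View pics/m1z.png

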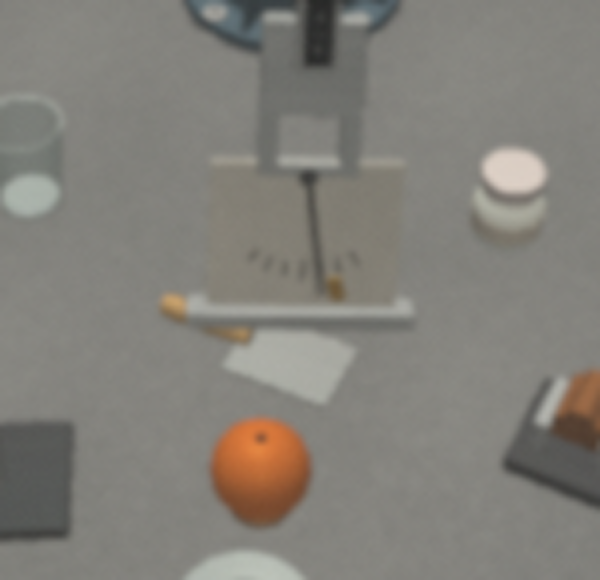

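The picture shows the gauge held with its dial to the camera. In the crop, the brass tab is at (336,288), the pivot at about (307,176) and the dial corners at (210,160) and (404,162); the foot ends at (187,310) and (414,314).

```bash
python3 - <<'E'
from h import *
from scipy.spatial.transform import Rotation as Ro
from scipy.optimize import least_squares
S=camera_info("scene");s=monitor.state();tp=s["position"];R=Ro.from_quat(s["tool_rot"]).as_matrix()
print(tp)
G=np.c_[R[:,0],-R[:,1],-R[:,2]]; print(np.round(G,2))
if G[1,0]<0: G[:,:2]*=-1
c=lambda x,y:(260+(x+.5)/4-.5,140+(y+.5)/4-.5)
ob=[((-50,-2.5,90),(210,160)),((50,-2.5,90),(404,162)),((-50,-2.5,10),(206,302)),((50,-2.5,10),(401,305)),((-26,-7,166),(262,20)),((26,-7,166),(370,22)),((-60,-12,0),(187,318)),((60,-12,0),(414,322)),((-60,-12,10),(187,308)),((60,-12,10),(414,312)),((-16,-7,116),(277,117)),((16,-7,116),(342,119))]
M=np.array([o[0] for o in ob])/1e3;U=np.array([c(*o[1]) for o in ob])
pose=lambda p:(tp+p[:3]+G@np.array([0,0,0]),G@Ro.from_rotvec(p[3:]).as_matrix())
def f(p):
    t,A=pose(p);return (proj(t+M@A.T,S)-U).ravel()
p0=np.r_[G@[0,0,-.104],0,0,0];r=least_squares(f,p0)
t,A=pose(r.x);print("gauge in tool axes mm",np.round(1e3*G.T@(t-tp),1),"rot",np.round(r.x[3:],3),"res",np.abs(r.fun).max())
rt=least_squares(lambda q:f(np.r_[q,0,0,0]),p0[:3]);print("fixed rot",np.round(1e3*G.T@rt.x,1),np.abs(rt.fun).max())
for tt,AA in((t,A),(tp+rt.x,G)):
  for n,px in(("mark",(336,288)),("tip",(321,291)),("pivot",(307,176))):
    o,d=ray(*c(*px),S);o=AA.T@(o-tt);d=AA.T@d;q=o+d*(-.004-o[1])/d[1];print(n,np.round(q*1e3,1),round(float(np.arctan2(q[0],.084-q[2])),3))
E
```

```text
[0.70396648 0.0507906  0.45242824]
[[-0.11 -0.9  -0.42]
 [ 0.99 -0.12  0.  ]
 [-0.05 -0.42  0.91]]
gauge in tool axes mm [   0.2    6.1 -101.9] rot [ 0.078 -0.012 -0.03 ] res 1.3915494079703876
fixed rot [   0.6   15.8 -107.9] 2.0145243913585205
mark [17.9 -4.  18.3] 0.266
tip [10.1 -4.  16.3] 0.148
pivot [-0.1 -4.  82.5] -0.084
mark [18.5 -4.  19.1] 0.278
tip [10.6 -4.  17.2] 0.157
pivot [-0.2 -4.  82.2] -0.108
```

```bash
python3 -m crank '[[[-0.03,0.04,0,0,6,0],[-0.06,0.08,-0.02,0,12,0],[-0.09,0.12,-0.05,0,18,0],[-0.12,0.16,-0.09,0,25,0],[-0.151,0.2,-0.13,0,25,0],[-0.151,0.203,-0.152,0,25,0],[-0.151,0.203,-0.152,0,25,0]]]'
python3 -m crank '[[[0,0,0,0,0,-7],[0,0,0,0,0,-14],[0,0,0,0,0,-21],[0,0,0,0,0,-27],[0,0,0,0,0,-30.6],[0,0,0,0,0,-30.6],[0,0,0,0,0,-30.6],[0,0,0,0,0,-30.6],[0,0,0,0,0,-30.6],[0,0,0,0,0,-30.6]]]'
python3 - <<'E'
from h import *
from scipy.spatial.transform import Rotation as Ro
s=monitor.state();tp=s["position"];R=Ro.from_quat(s["tool_rot"]).as_matrix();print(tp,s["wrist_force"])
G=np.c_[R[:,0],-R[:,1],-R[:,2]]; print(np.round(G,3).tolist())
np.savez("st.npz",tp=tp,G=G)
w=capture("wrist");sc=capture("scene");t=capture("top")
for n,i in(("w2",w),("s2",sc),("t2",t)):cv2.imwrite(f"pics/{n}.png",i)
np.save("w2.npy",camera_info("wrist")["pose"])
S=camera_info("scene");T=camera_info("top")
o=tp+G@[0,0,-.06];u,v=proj(o,S)[0].astype(int)
print(u,v)
a=cv2.resize(sc[v-65:v+95,u-60:u+60],(450,600),interpolation=2)
b=cv2.resize(w[0:400,200:440],(350,583),interpolation=2);b=np.vstack([b,np.zeros((17,350,3),np.uint8)])
cv2.imwrite("pics/c2.png",np.hstack([a,b]))
E
```

```text
clock: 10.55
position: [0.5486, 0.2567, 0.2939]
tool_rot: [0.66, 0.751, -0.003, -0.003]
wrist_force: [-1.3, -1.4, -4.3]
width: 0.15
gripper_force: 59.7
clock: 11.55
position: [0.5531, 0.2543, 0.3002]
tool_rot: [0.836, 0.549, 0.0, 0.0]
wrist_force: [0.9, -0.2, -3.3]
width: 0.154
gripper_force: 59.8
[0.55310722 0.25432382 0.30023336] [ 0.91590682 -0.17250338 -3.27593419]
[[0.397, -0.918, -0.0], [0.918, 0.397, -0.0], [0.0, -0.0, 1.0]]
416 198
```

View pics/c2.png

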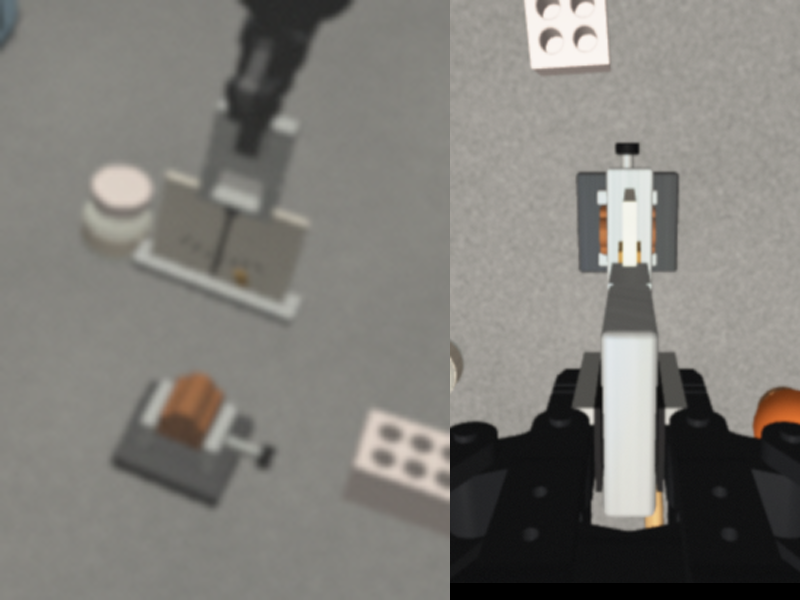

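The scene view shows the gauge above the vice, with the pointer vertical and the tab to its right. The wrist view shows the vice base square to the tool, at crop (577..678, 172..271), with the foot end above it at (608..652, 169).

```bash
python3 - <<'E'
from h import *
W={"K":camera_info("wrist")["K"],"pose":np.load("w2.npy")};z=np.load("st.npz");tp,G=z["tp"],z["G"]
c=lambda x,y:(200+(x-450+.5)/1.4583-.5,(y+.5)/1.4583-.5)
f=lambda n,ps,h:print(n,[np.round(onz(*c(*p),W,h)[:2],4).tolist() for p in ps],np.round(G.T@(np.mean([onz(*c(*p),W,h) for p in ps],0)-tp)*1e3,1))
f("base",((577,172),(678,172),(678,271),(577,271)),.016)
f("jaws mid",((603,193),(652,193),(652,264),(603,264)),.05)
f("footend(x=60)",((608,169),(652,169)),.206)
f("handle",((604,335),(656,335),(654,514),(606,514)),.362)
T=camera_info("top")
E
```

```text
base [[0.5301, 0.3154], [0.6106, 0.2806], [0.5776, 0.1987], [0.4929, 0.2353]] [   2.8    1.6 -284.2]
jaws mid [[0.5462, 0.292], [0.5827, 0.2762], [0.5599, 0.2217], [0.522, 0.2381]] [   2.3    1.5 -250.2]
footend(x=60) [[0.5658, 0.311], [0.5864, 0.3021]] [ 57.1  -0.4 -94.2]
handle [[0.5576, 0.2798], [0.5689, 0.2749], [0.5493, 0.2291], [0.5378, 0.2341]] [ 0.3 -0.2 61.8]
```

```bash
python3 -m crank '[[[0,0.001,-0.03,0,0,0],[-0.0004,0.003,-0.06,0,0,0],[-0.0004,0.003,-0.085,0,0,0],[-0.0004,0.003,-0.1,0,0,0],[-0.0004,0.003,-0.11,0,0,0],[-0.0004,0.003,-0.115,0,0,0],[-0.0004,0.003,-0.118,0,0,0],[-0.0004,0.003,-0.12,0,0,0],[-0.0004,0.003,-0.12,0,0,0],[-0.0004,0.003,-0.12,0,0,0]]]'
python3 -m crank '[[[0,0,-0.001,0,0,0],[0,0,-0.002,0,0,0],[0,0,-0.003,0,0,0],[0,0,-0.004,0,0,0],[0,0,-0.004,0,0,0],[0,0,-0.004,0,0,0]]]'
```

```text
clock: 12.7
position: [0.5531, 0.2575, 0.181]
tool_rot: [0.836, 0.549, 0.001, 0.0]
wrist_force: [-0.5, -0.3, -3.5]
width: 0.15
gripper_force: 59.7
clock: 13.3
position: [0.5526, 0.2574, 0.1762]
tool_rot: [0.836, 0.549, -0.0, -0.0]
wrist_force: [0.3, 0.3, -3.8]
width: 0.151
gripper_force: 59.8
```

```bash
python3 -m crank '[[[0,0,-0.001,0,0,0],[0,0,-0.002,0,0,0],[0,0,-0.003,0,0,0],[0,0,-0.003,0,0,0],[0,0,-0.003,0,0,0]]]'; python3 -m crank '[[[0,0,-0.001,0,0,0],[0,0,-0.002,0,0,0],[0,0,-0.003,0,0,0],[0,0,-0.003,0,0,0],[0,0,-0.003,0,0,0]]]'
```

```text
clock: 13.8
position: [0.5528, 0.2574, 0.1734]
tool_rot: [0.836, 0.549, 0.0, 0.0]
wrist_force: [-1.1, -0.7, 0.0]
width: 0.153
gripper_force: 60.2
clock: 14.3
position: [0.5528, 0.2574, 0.1704]
tool_rot: [0.836, 0.549, 0.0, 0.0]
wrist_force: [-1.4, -0.0, 1.5]
width: 0.151
gripper_force: 60.5
```

```bash
python3 -m crank '[[[0,0,0,0,0,0],[0.0014,0.0032,-0.0001,-1.7,0.75,0],[0.0027,0.0063,-0.0002,-3.49,1.51,0],[0.0041,0.0094,-0.0005,-5.2,2.26,0],[0.0055,0.0126,-0.0008,-6.98,3.02,0],[0.0068,0.0157,-0.0013,-8.7,3.77,0],[0.0082,0.0189,-0.0018,-10.46,4.52,0],[0.0095,0.022,-0.0025,-12.2,5.27,0],[0.0109,0.0251,-0.0032,-13.95,6.03,0],[0.0109,0.0251,-0.0032,-13.95,6.03,0],[0.0109,0.0251,-0.0032,-13.95,6.03,0],[0.0109,0.0251,-0.0032,-13.95,6.03,0],[0.0109,0.0251,-0.0032,-13.95,6.03,0],[0.0109,0.0251,-0.0032,-13.95,6.03,0],[0.0109,0.0251,-0.0032,-13.95,6.03,0],[0.0109,0.0251,-0.0032,-13.95,6.03,0],[0.0109,0.0251,-0.0032,-13.95,6.03,0],[0.0109,0.0251,-0.0032,-13.95,6.03,0]]]'
python3 -m crank '[[[0,0,0,0,0,0],[0,0,0,0,0,0],[0,0,0,0,0,0],[0,0,0,0,0,0],[0,0,0,0,0,0],[0,0,0,0,0,0],[0,0,0,0,0,0],[0,0,0,0,0,0],[0,0,0,0,0,0],[0,0,0,0,0,0]]]'
python3 - <<'E'
from h import *
from scipy.spatial.transform import Rotation as Ro
s=monitor.state();tp=s["position"];R=Ro.from_quat(s["tool_rot"]).as_matrix();print(tp,s["wrist_force"])
G=np.c_[R[:,0],-R[:,1],-R[:,2]];S=camera_info("scene")
ims=[capture("scene").astype(float) for _ in range(6)];sc=np.mean(ims,0).astype(np.uint8)
cv2.imwrite("pics/s3.png",sc);np.savez("st3.npz",tp=tp,G=G)
o=tp+G@[0,0,-.104]
for n,m in(("pivot",(0,-4,84)),("tip plumb",None),("mark .265",(66*np.sin(.265),-4,84-66*np.cos(.265))),("footL",(-60,-12,10)),("footR",(60,-12,10))):
  p=o+G@np.array((0,-4,84))/1e3+[0,0,-.066] if m is None else o+G@np.array(m)/1e3
  print(n,np.round((proj(p,S)[0]-[375,170])*6.5,0), np.round(proj(p,S)[0],1))
cv2.imwrite("pics/s3z.png",cv2.resize(sc[170:260,375:475],None,fx=6.5,fy=6.5,interpolation=2))
E
```

```text
clock: 16.1
position: [0.5636, 0.2825, 0.167]
tool_rot: [0.828, 0.544, -0.11, 0.073]
wrist_force: [0.3, -0.0, 1.8]
width: 0.153
gripper_force: 60.5
clock: 17.1
position: [0.5636, 0.2824, 0.167]
tool_rot: [0.828, 0.544, -0.11, 0.073]
wrist_force: [0.5, 1.6, 1.1]
width: 0.156
gripper_force: 60.5
[0.56356899 0.28244319 0.16697916] [0.46018556 1.59042066 1.07412419]
pivot [284. 357.] [418.7 225. ]
tip plumb [259. 453.] [414.8 239.7]
mark .265 [259. 453.] [414.8 239.7]
footL [ 92. 386.] [389.1 229.4]
footR [328. 528.] [425.5 251.2]
```

View pics/s3z.png

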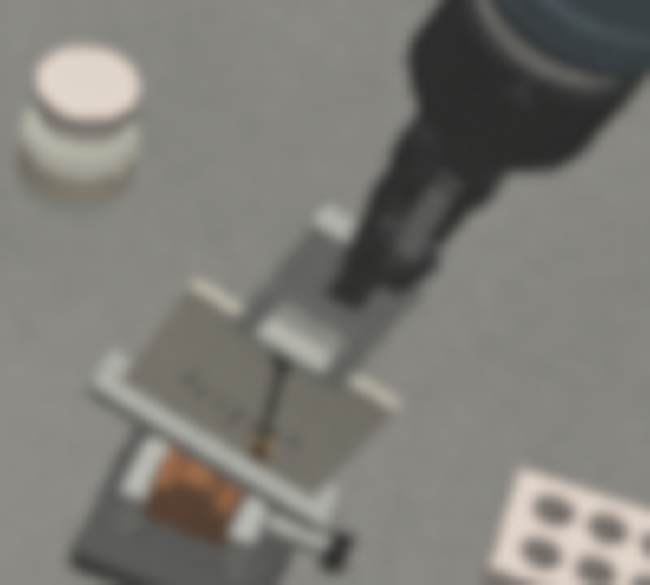

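The needle, from (281,365) down to (262,440), ends on the brass tab at about (262,448). I'll check this with numbers.

```bash
python3 - <<'E'
from h import *
im=cv2.imread("pics/s3.png").astype(float);S=camera_info("scene")
b=im[...,2]-im[...,0];y0,x0=234,408
sub=np.clip(b[y0:245,x0:424]-22,0,None);Y,X=np.mgrid[y0:245,x0:424]
print("tab",(sub*X).sum()/sub.sum(),(sub*Y).sum()/sub.sum());print(sub.astype(int))
g=im.mean(2)
for y in range(226,240):
  r=g[y,409:424];w=np.clip(np.median(r)-r-6,0,None);print(y,round((w*np.arange(409,424)).sum()/max(w.sum(),1e-6),2),r.min().round())
s=monitor.state();print(s["clock"],s["wrist_force"],s["position"])
E
```

```text
tab 410.8521126760563 241.85915492957747
[[ 0  0  0  0  0  0  0  0  0  0  0  0  0  0  0  0]
 [ 0  0  0  0  0  0  0  0  0  0  0  0  0  0  0  0]
 [ 0  0  0  0  0  0  0  0  0  0  0  0  0  0  0  0]
 [ 0  0  0  0  0  0  5  2  0  0  0  0  0  0  0  0]
 [ 0  0  0  0  0  0  6 11 10  0  0  0  0  0  0  0]
 [ 0  0  0  0  0  0  1  8  6  0  0  0  0  0  0  0]
 [ 0  0  0  0  0  0  0  0  0  0  0  0  0  0  0  0]
 [ 0  0  0  0  0  0  0  0  0  0  0  0  0  0  0  0]
 [ 0  0  0  0  0  0  0  0  0  0  0  0  0  0  0  0]
 [18  0  0  0  0  0  0  0  0  0  0  0  0  0  0  0]
 [34 25 15  1  0  0  0  0  0  0  0  0  0  0  0  0]]
226 417.79 68.0
227 417.77 75.0
228 417.37 80.0
229 417.05 81.0
230 416.84 81.0
231 416.5 84.0
232 416.24 81.0
233 416.0 82.0
234 415.5 84.0
235 415.22 80.0
236 415.24 77.0
237 414.99 82.0
238 414.52 83.0
239 414.49 80.0
17.4 [0.44988073 0.26535758 0.7288254 ] [0.56356547 0.28242787 0.16698955]
```

```bash
python3 -c "
from cell import job
print(job.finish_job())"
```

```text
the job is handed in; nothing more can be done
None
```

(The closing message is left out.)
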